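Snap the cover over an electronic price label

TASK

Fit the electronic price label on the pick-and-mix tray: lay the black label, screen up, into the pocket of the holder at the front of the tray, press it down firmly so that it sits flat and level, and let go of it. Then set the pink clear-windowed cover over it and press it down until the catches at both ends have snapped over it. Keep pressing the cover down firmly and finish like that, with your hand still pressing on it; leave the other things on the counter where they are.

Things in the scene. Friction and masses are not known exactly. Their poses are not given: they have to be found in the camera images.
- holder: fixed white pick-and-mix tray, foot 176 mm wide (y), from x = -55 to 230 mm. At its front the label holder; behind it (x 79 to 225 mm, away from the robot) a clear bin of coloured sweets, 172 wide, top 76 mm high. Origin on the counter right below the centre of the label pocket; y along the pocket's length, x to the bin, z up
- pocket (a point): centre of the grey pocket's floor, 40 mm above the counter, axes as the holder's. Pocket 48 (x) x 97 (y) mm inside; walls 14 high, 53 x 102 over their outsides; each long wall has a 54 mm gap in the middle for fingers, where the deck is level with the pocket floor and ends at x = 31 mm, then drops 12 mm to a plinth that ends at x = 33 mm, 28 mm above the counter
- label: loose electronic price label: flat black slab 44 (x) x 92 (y) x 12 (z) mm with a white and red screen on top, about 60 g. Origin at the centre of its underside, y along its length. In the pocket its origin lies at point pocket, with 2 mm play at each side; either end may point either way
- cover: loose pink cover with clear window, 63 (x) x 113 (y) x 16 (z) mm, about 50 g, window up. Origin: centre, level with the skirts' lower edges; y along its length. Solid top plate (z 12 to 16; the window may be pressed on), end lips z 12 to 14. Skirts only along the long sides (x 29 to 31.5 mm, 100 long, 12 deep) pass outside the pocket walls with 2.5 mm play a side; either end may point either way
- cover_top (a point): centre of the cover's top face, 16 mm above its origin. Set loosely on the catches' ramps the cover's origin is about 11 mm above point pocket; fully home its plate rests on the wall tops, its origin 2 mm above point pocket. On the way the force grows to 8 to 20 N, drops suddenly (it is even drawn in) in the last 3 mm as the lips pass the noses, and rises again when home on the hard stop
- catch_left (a joint): springy orange catch at the pocket's +y end, 30 mm wide (x), hinged at its foot: 0 = upright at rest, positive = bent outward (rad). Its top is 28 mm above the pocket's floor; its nose, ramped on top, overhangs the end lip of the seated cover by 3 mm, flat underside 17 mm above the pocket's floor. The passing cover bends it out about 0.1 rad; then it springs back near 0 over the lip
- catch_right (a joint): the same catch at the pocket's -y end: 0 = at rest, positive = bent outward (rad)
- scoop: steel sweets scoop with black handle, about 170 long, 56 wide, 26 high, lying on the counter; origin under it, near the joint of blade and handle (leave alone)
- lollipop: red and white swirl lollipop lying flat, disc 80 across and 21 thick, white stick; origin under the disc's centre (leave alone)
- mint_tin: turquoise flat tin 60 x 90 x 22 high; origin under its centre (leave alone)
- sweet_jar: glass jar of sweets with green lid, 76 across, 108 high; origin under its centre (leave alone)
- lolly_pot: purple pot of small lollipops, 72 across, 124 high; origin under its centre (leave alone)
- tape_stand: black sticky-tape dispenser with blue roll, 120 x 45 x 70 high; origin under its centre (leave alone)
- marker: white marker pen with red cap, 130 long, 15 thick, lying; origin under it, near the middle (leave alone)
There are look-alikes about, which are no part of the job. Of the things shaped like the cover, the pink one is meant.

How it is judged:
On the way, in this order (a step that is already met when the one before it is completed fails the run):
1. the label lies flat and level in the pocket and is pressed down on its floor (more than 3 N) (z of label in the frame of pocket between -0.003 and 0.003 m and horizontal distance between label and pocket below 0.006 m and angle between label's own z axis and vertical below 0.06 rad and contact force between label and holder above 3 N), for 0.2 s.
2. the label lies in the pocket, let go (z of label in the frame of pocket between -0.003 and 0.003 m and horizontal distance between label and pocket below 0.006 m and angle between label's own z axis and vertical below 0.06 rad and contact force between label and the fingers below 0.1 N), for 0.2 s.
3. the cover is fully home over the label and both catches have snapped back over it (z of cover in the frame of pocket between -0.001 and 0.0045 m and horizontal distance between each of cover, label and pocket below 0.006 m and angle between cover's own z axis and vertical below 0.05 rad and value of joint each of catch_left, catch_right below 0.04 rad and z of label in the frame of pocket between -0.003 and 0.003 m and angle between label's own z axis and vertical below 0.06 rad), for 0.1 s.
At the end, for the whole second after the job is handed in: Label in the pocket (within 6 mm sideways, 3 mm in height, tilt under 0.06 rad); cover home over it (origin at most 4.5 mm above pocket, 6 mm sideways, tilt under 0.05 rad), both catches back (under 0.04 rad), and the hand still presses it on the holder with over 4 N (all of step 3 and contact force between cover and holder above 4 N and contact force between the fingers and cover above 2 N); the arm keeps its last pose, push and grip.
It fails at once if a bystander is moved more than 20 mm (distance of any of scoop, lollipop, mint_tin, sweet_jar, lolly_pot, tape_stand, marker from where it was at the start of the episode above 0.02 m).
It also fails if it takes over 64 s, if anything falls off the work surface, if the arm or the gripper's body presses on something with over 40 N, if the wrist force passes 120 N, or if a joint passes its speed limit or range.

ROBOT

A 6-joint arm with a two-finger parallel gripper is mounted at the origin on the work surface. World frame = base frame: x ahead of the robot, y to its left, z up, the work surface at z = 0. Lengths are in m, angles in rad, forces in N, time in s.
With the tool pointing down it reaches from about 0.275 to 0.825 m from the base axis. Payload 4.9 kg.
Tool frame: the origin (TCP) lies midway between the tips of the shut fingers; the grasp point (between the pads) lies 19 mm behind it (grip_point_offset is the distance from the TCP to the grasp point, in m); z points along the fingers, y is the line along which they close (so a half turn about z gives the same grasp; the last joint's range is limited). The gripper opens to 85 mm and grips with 20 to 120 N. Pads are 22 mm wide; open, the fingers measure 114 mm over their backs; the gripper's body (76 mm by 85 mm) begins 54 mm behind the grasp point. The pads swing forward as they close: fully open they stand 13 mm farther back than shut.
Start: joints at [-1.459, 0.326, -0.193, 1.052, 0, 1.437], TCP at [0.134, -0.533, 0.231] pointing down, gripper open.
Joint ranges: [-2.65, 2.65], [-0.97, 1.79], [-1.3, 1.35], [-1.93, 2.1], [-1.47, 1.37], [-3.14, 3.14]. Speed limits (rad/s): [2.57, 2.57, 3.14, 3.14, 3.14, 3.14].

INTERFACE

Orientations are given as a rotation vector (axis times angle).
In Python, from cell import * gives the robot as it stands. Calls block until the motion is done:
- movep(position, orientation): joint-space move of the TCP to a pose.
- move_l(position, velocity=0.15, rot=None, until_force=None): straight line of the TCP; rot=None keeps the orientation; velocity is the mean speed in m/s. With until_force (N) it stops when the force on the tool has changed by that much, and returns True; else False.
- set_joints(angles): joint-space move.
- let_go() and grab(newtons=None): open the fingers fully, or close them until they stop; newtons is the grip in N (None keeps the last).
- sleep(seconds).
- ik(position, orientation): joint angles nearest the present ones, or None.
- get_state(): the state.
- grab_frame(name): name is "side" or "top" or "wrist"; returns a dict with "img" (400x640x3 uint8, red, green, blue), "fx", "fy", "cx", "cy" (pixels), "cam_to_world" (4x4, takes a point from camera to world coordinates); the wrist camera has in their place "T_tool_cam" (4x4, takes a point from camera to tool coordinates, whose origin is the TCP and whose axes are the flange's). Camera axes: x right, y down, z forward; pixel columns grow to the right and rows downward; lengths in m; the calibration is good to about 2 mm. The wrist camera is an equidistant fisheye: a pixel r from the principal point sees the ray r / f radians off the axis. A picture is of the moment at which its call begins: read the wrist's pose just before it. There is no depth.
A pose or a line that the arm cannot do raises MotionError and nothing moves.
- sign_off(): hands the job in; it is judged then, once.
Trained networks look in the newest picture that a camera, given by its name, has taken for a name from the list of things; names that differ only in an ending like _2 or _b are one class to them, and where a whole thing is asked for, a point or a joint stands for the part that bears it (a point fixed in the world has none). Each returns a list of dicts, best first, with "score" (0 to 1); they miss things now and then, are a little off and sometimes report something else, mostly with a low value. They report only what shows in the picture. A call takes as long as a camera call. They do not tell look-alikes from the thing itself.
- spot_in(camera, name): "centre" ([column, row] in pixels, amid what is visible of it).
- silhouettes(camera, name): "mask" (400x640 bool, what is visible of it) and "centre" ([column, row] in pixels, amid what is visible of it).
- tip_of(camera, name): "centre" ([column, row] in pixels: a listed point, or the origin of a listed thing).
The state is a dict: "clock": time; "q": joint angles; "joint_velocities": joint speeds; "tau": joint torques, N m; "position": TCP position; "eef_rot": TCP orientation; "contact_force": force on the tool from outside, world axes, zero at the start; "wrist_torque": the same for the moment, N m; "finger_gap": opening from 0.0 (shut) to 1.0 (fully open); "grasp_force": force on a finger pad.
Only numpy, scipy, OpenCV 4.12 (cv2) and the standard library are available. Lean on these libraries where they do the work, as an engineer would, in place of code of your own. Each camera call takes 0.05 s, during which the arm holds its last target. There are 200 camera calls.

## Working session

There is one attempt and no reset: what is moved stays moved. The work goes in short steps, each a Python script; the robot and the scene stay as the last script left them, time stands still between calls to the robot, and variables do not carry over. Pictures are saved under pics/ and viewed, at most 10 in all, crops included, and the job is handed in when it is done.

```bash
mkdir -p pics; ls
python3 - <<'E'
from cell import *
import cv2
s=get_state();print(s)
for n in("top","side"):
    f=grab_frame(n);cv2.imwrite(f"pics/{n}0.png",f["img"][:,:,::-1])
    print(n,f["fx"],f["fy"],f["cx"],f["cy"],f["cam_to_world"])
    for t in("label","cover","holder","pocket","cover_top","catch_left","catch_right"):
        print(t,"spot",[(d["centre"],round(d["score"],2)) for d in spot_in(n,t)][:4],"tip",[(d["centre"],round(d["score"],2)) for d in tip_of(n,t)][:4])
E
```

```text
pics
{'clock': 0.0, 'q': array([-1.45918295e+00,  3.26900024e-01, -1.93622694e-01,  1.05198277e+00,
       -5.35005991e-06,  1.43665637e+00]), 'joint_velocities': array([-1.35571224e-04,  4.56303992e-04,  1.01495024e-03, -7.12610494e-05,
        9.13649360e-04, -7.70987935e-04]), 'tau': array([-1.11514149e-03, -4.43398619e+01,  2.62438613e+01,  1.55796617e-02,
       -3.01202517e-04,  4.56345745e-06]), 'position': array([ 0.13378281, -0.53286981,  0.23051098]), 'eef_rot': array([-3.11620931e+00, -3.84848282e-01, -2.18232074e-05]), 'contact_force': array([-1.05219351, -0.15900194,  0.74765345]), 'wrist_torque': array([-0.01338759,  0.03235415, -0.02897945]), 'grasp_force': 0.0, 'finger_gap': 0.9958718753387662}
top 383.6514321939573 383.6514321939573 312.1659808466406 196.03493800664367 [[-0.00363889 -0.9961857   0.08718267  0.36123778]
 [-0.99990791  0.00248489 -0.01334141 -0.01946113]
 [ 0.01307388 -0.08722319 -0.996103    1.13443095]
 [ 0.          0.          0.          1.        ]]
label spot [([373.7, 193.5], 0.79), ([211.0, 92.8], 0.26)] tip [([371.5, 196.3], 0.88)]
cover spot [([192.3, 302.8], 0.88), ([362.9, 249.4], 0.78), ([156.3, 255.9], 0.69), ([214.8, 186.3], 0.68)] tip [([196.7, 302.8], 0.97), ([360.5, 251.1], 0.81), ([216.1, 182.5], 0.79), ([207.1, 238.1], 0.79)]
holder spot [([306.7, 114.2], 0.9), ([390.3, 97.8], 0.73)] tip [([306.6, 148.0], 0.69), ([216.2, 187.1], 0.49)]
pocket spot [([305.8, 117.6], 0.75)] tip [([302.9, 148.3], 0.66)]
cover_top spot [([194.1, 299.9], 0.95), ([362.4, 244.8], 0.83), ([153.7, 259.3], 0.81), ([218.1, 186.9], 0.72)] tip [([151.2, 257.7], 0.9), ([190.9, 300.7], 0.89), ([215.2, 185.6], 0.68), ([364.0, 243.1], 0.63)]Traceback (most recent call last):
  File "<stdin>", line 8, in <module>
ValueError: it knows: cover, cover_top, holder, label, lollipop, lolly_pot, marker, mint_tin, pocket, scoop, sweet_jar, tape_stand
```

View pics/top0.png

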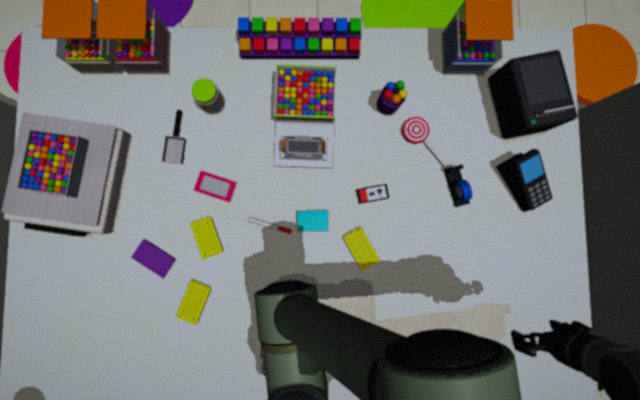

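```bash
cat > h.py <<'E'
from cell import *
import cv2, numpy as np
from scipy.spatial.transform import Rotation as R
def world(f,px,z):
    T=f["cam_to_world"];d=T[:3,:3]@[(px[0]-f["cx"])/f["fx"],(px[1]-f["cy"])/f["fy"],1]
    return T[:3,3]+d*(z-T[2,3])/d[2]
def proj(f,p):
    T=f["cam_to_world"];c=T[:3,:3].T@(np.array(p)-T[:3,3]);return np.array([f["fx"]*c[0]/c[2]+f["cx"],f["fy"]*c[1]/c[2]+f["cy"]])
def fish(f,px,z,pos,rot):
    "ray of wrist pixel onto plane z"
    T=f["T_tool_cam"];u=np.array([(px[0]-f["cx"])/f["fx"],(px[1]-f["cy"])/f["fy"]]);r=np.hypot(*u)
    d=np.r_[u*np.sin(r)/max(r,1e-9),np.cos(r)]
    W=R.from_rotvec(rot).as_matrix();o=W@T[:3,3]+pos;d=W@T[:3,:3]@d
    return o+d*(z-o[2])/d[2]
def down(yaw):
    "tool down, tool y axis at angle yaw in world"
    y=np.array([np.cos(yaw),np.sin(yaw),0]);z=np.array([0,0,-1.]);x=np.cross(y,z)
    return R.from_matrix(np.c_[x,y,z]).as_rotvec()
E
python3 - <<'E'
from h import *
f=grab_frame("top")
for t,z in(("label",.006),("cover",.014),("holder",.04)):
    for d in silhouettes("top",t)[:4]:
        m=d["mask"].astype(np.uint8);ys,xs=np.nonzero(m)
        P=np.array([world(f,p,z)[:2] for p in zip(xs,ys)],np.float32)
        print(t,round(d["score"],2),d["centre"],np.median(f["img"][m>0],0),cv2.minAreaRect(P*1000))
f=grab_frame("side");cv2.imwrite("pics/side0.png",f["img"][:,:,::-1])
E
```

```text
label 0.62 [372.4, 195.8] [129. 112. 117.] ((467.2499694824219, -214.72946166992188), (47.18928146362305, 94.00161743164062), 10.127989768981934)
cover 0.93 [360.9, 249.4] [157. 163.  15.] ((306.1749572753906, -175.4567413330078), (113.69670104980469, 64.92665100097656), 30.153072357177734)
cover 0.8 [215.4, 185.5] [148.  91. 116.] ((489.2052307128906, 250.26580810546875), (112.38008117675781, 62.02701950073242), 71.42369842529297)
cover 0.69 [194.1, 305.0] [155. 160.   0.] ((156.61729431152344, 303.6210632324219), (70.19020080566406, 115.68535614013672), 70.1141357421875)
cover 0.68 [205.3, 235.3] [157. 163.   0.] ((339.8856201171875, 270.7481994628906), (113.51644134521484, 67.4911117553711), 22.66920280456543)
holder 0.71 [208.7, 94.3] [100. 138.  23.] ((750.543701171875, 267.27984619140625), (117.22544860839844, 75.88996887207031), 39.769405364990234)
```

View pics/side0.png

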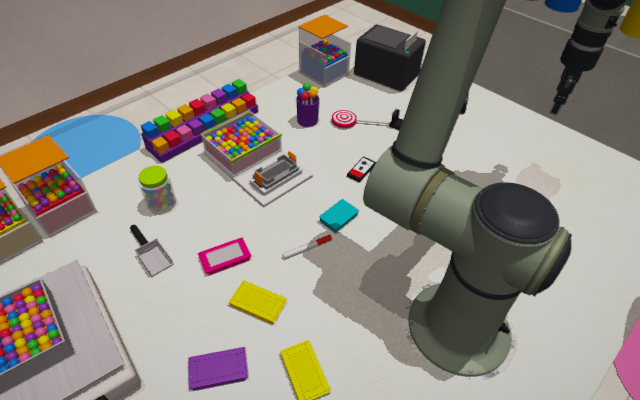

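Top picture: label at (372,194), pink cover at (215,186), pocket with orange catches at about (303,148), bin behind it (+x). Next I'll look from the wrist over each of them.

```bash
cat >> h.py <<'E'
def go(p,yaw,mv=movep):
    "down pose, picking the half turn with least joint travel"
    q=get_state()["q"];best=None
    for y in(yaw,yaw+np.pi):
        j=ik(p,down(y))
        if j is not None and (best is None or abs(j-q).max()<best[0]): best=(abs(j-q).max(),y)
    mv(p,down(best[1]));return best[1]
def look(name,z,save=None):
    s=get_state();f=grab_frame("wrist")
    if save: cv2.imwrite("pics/"+save,f["img"][:,:,::-1])
    out=[]
    for d in (silhouettes("wrist",name) if name else []):
        ys,xs=np.nonzero(d["mask"])
        P=np.array([fish(f,p,z,s["position"],s["eef_rot"])[:2] for p in zip(xs,ys)],np.float32)*1000
        b=cv2.boxPoints(cv2.minAreaRect(P));c=b.mean(0);e=[b[1]-b[0],b[2]-b[1]]
        e.sort(key=np.linalg.norm);L=[round(float(np.linalg.norm(v)),1) for v in e]
        out.append(dict(score=round(d["score"],2),px=d["centre"],c=c/1000,size=L,short_yaw=float(np.arctan2(e[0][1],e[0][0])),col=np.median(f["img"][d["mask"]],0)))
    return f,s,out
E
python3 - <<'E'
from h import *
f=grab_frame("top")
for px in([303,148.3],[281,148],[325,148]): print(world(f,px,.045))
go([.467,-.215,.25],np.radians(10))
_,s,o=look("label",.012,"wl.png");print(s["clock"],s["position"],o)
go([.565,.01,.28],0)
f,s,o=look("holder",.04,"wh.png");print(s["clock"],s["position"],o[:2])
for t in("pocket","holder"):
  print(t,[(d["score"],d["centre"],fish(f,d["centre"],.04 if t=="pocket" else 0,s["position"],s["eef_rot"])) for d in tip_of("wrist",t)][:2])
a=cv2.imread("pics/wl.png");b=cv2.imread("pics/wh.png")
cv2.imwrite("pics/w2.png",cv2.resize(b,(800,500)));cv2.imwrite("pics/w1.png",a)
E
```

```text
[ 0.59471564 -0.00814345  0.045     ]
[0.59564528 0.05518411 0.045     ]
[ 0.5955405  -0.07157016  0.045     ]
2.5917 [ 0.46673842 -0.21582883  0.24993211] [{'score': 0.76, 'px': [323.3, 157.6], 'c': array([ 0.46755397, -0.21353234], dtype=float32), 'size': [44.8, 94.3], 'short_yaw': 0.1772022396326065, 'col': array([137.,  57.,  56.])}]
3.6667 [0.56474535 0.00902536 0.27975039] [{'score': 0.88, 'px': [413.3, 172.5], 'c': array([ 0.7019834 , -0.02188893], dtype=float32), 'size': [194.8, 311.3], 'short_yaw': 1.5273752212524414, 'col': array([115.,  95.,  88.])}, {'score': 0.63, 'px': [348.5, 222.6], 'c': array([ 0.6014274 , -0.07573932], dtype=float32), 'size': [16.2, 31.7], 'short_yaw': 1.5622323751449585, 'col': array([113.,  61.,  43.])}]
pocket [(0.59, [349.1, 175.9], array([ 0.59902437, -0.01081055,  0.04      ]))]
holder [(0.75, [347.9, 168.1], array([ 0.60060498, -0.0100198 ,  0.        ]))]
```

View pics/w2.png

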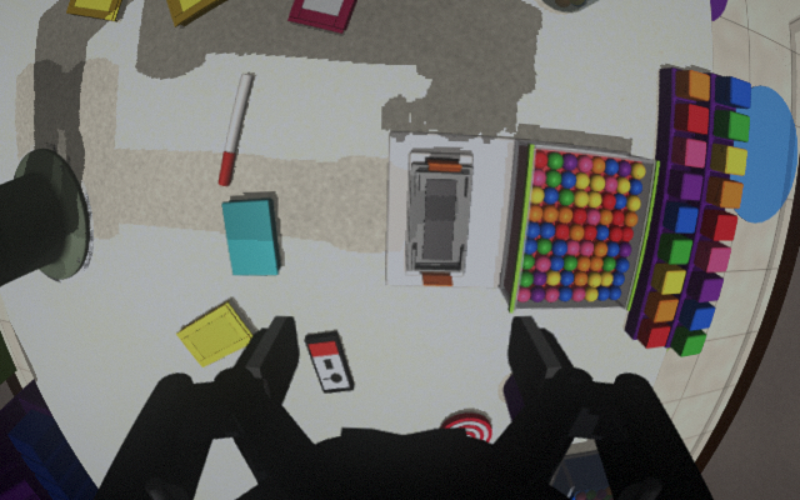

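View pics/wl.png

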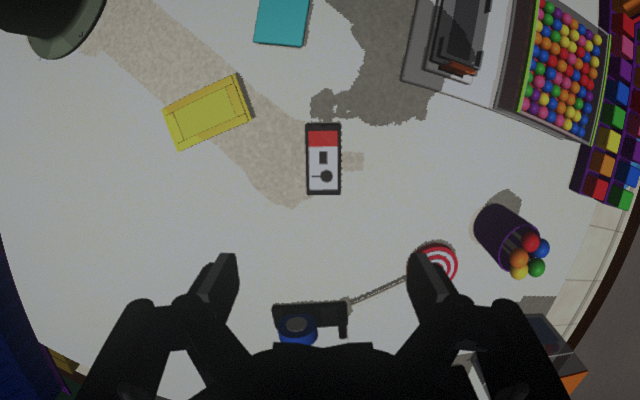

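Both show well: label lies screen up, pocket at wrist pixel (349,176) of 640. I'll take a closer, rectified view of the pocket for its exact position and yaw.

```bash
cat >> h.py <<'E'
def ortho(f,s,c,z,half=.1,mm=.4):
    "metric top-down view at height z: columns = -y, rows = -x (x up), centre c"
    n=int(2*half*1000/mm);k=(np.arange(n)-n/2+.5)*mm/1000
    X=c[0]-k[:,None]+0*k;Y=c[1]-k[None]+0*k[:,None]
    W=R.from_rotvec(s["eef_rot"]).as_matrix();T=f["T_tool_cam"]
    P=np.stack([X,Y,0*X+z],-1)-s["position"];P=(P@W-T[:3,3])@T[:3,:3]
    th=np.arctan2(np.hypot(P[...,0],P[...,1]),P[...,2]);r=np.hypot(P[...,0],P[...,1])+1e-12
    return cv2.remap(f["img"],(f["cx"]+f["fx"]*th*P[...,0]/r).astype(np.float32),(f["cy"]+f["fy"]*th*P[...,1]/r).astype(np.float32),cv2.INTER_LINEAR)[:,:,::-1].copy()
E
python3 - <<'E'
from h import *
go([.595,-.009,.22],0)
f,s,o=look(None,0);W=R.from_rotvec(s["eef_rot"]).as_matrix();print("cam",W@f["T_tool_cam"][:3,3]+s["position"],s["clock"])
c=[.597,-.009]
a=ortho(f,s,c,.054,.075,.375);b=ortho(f,s,c,.040,.075,.375)
for im in(a,b):
    for k in range(0,400,40): cv2.line(im,(k,0),(k,5),(0,0,255),1);cv2.line(im,(0,k),(5,k),(0,0,255),1)
    cv2.line(im,(200,190),(200,210),(0,255,0),1);cv2.line(im,(190,200),(210,200),(0,255,0),1)
cv2.imwrite("pics/o.png",np.hstack([a,b]))
for t,z in(("pocket",.04),("holder",0)): print(t,[(d["score"],d["centre"],fish(f,d["centre"],z,s["position"],s["eef_rot"])) for d in tip_of("wrist",t)][:2])
E
```

```text
cam [0.59506913 0.07133754 0.36228862] 4.25
pocket [(0.88, [327.1, 174.1], array([ 0.59874996, -0.0112549 ,  0.04      ])), (0.18, [327.3, 168.0], array([ 0.59895282, -0.0045233 ,  0.04      ]))]
holder [(0.94, [327.4, 166.6], array([ 0.5995519 , -0.01221198,  0.        ]))]
```

View pics/o.png

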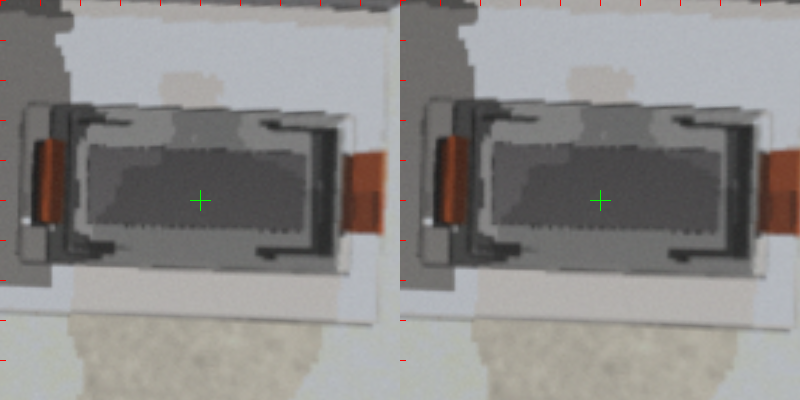

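The rectified view shows the pocket centred about (606,190) in the right half, i.e. near x 0.600, y -0.011, with a small negative yaw. I'll take the half-turned view too, to cancel camera bias, and fit lines.

```bash
cat > fitp.py <<'E'
from h import *
def dark(f,s,c,z=.04):
    im=ortho(f,s,c,z,.075,.25);g=cv2.cvtColor(im,cv2.COLOR_BGR2GRAY)
    l=cv2.createLineSegmentDetector().detect(cv2.GaussianBlur(g,(5,5),0))[0][:,0]
    d=l[:,2:]-l[:,:2];L=np.hypot(*d.T);a=np.arctan2(d[:,1],d[:,0]);a=(a+np.pi/2)%np.pi-np.pi/2
    k=(L>60)&(abs(a)<.12)
    for q,w,ll in sorted(zip(a[k],L[k],l[k]),key=lambda t:-t[1])[:10]: print("  slope",round(q,4),"len",round(w*.25,1),"mid x",round(c[0]-((ll[1]+ll[3])/2-300)*.00025,4),"mid y",round(c[1]-((ll[0]+ll[2])/2-300)*.00025,4))
    k2=(L>50)&(abs(abs(a)-np.pi/2)<.12)
    for q,w,ll in zip(a[k2],L[k2],l[k2]): print("  vert",round(q,3),"len",round(w*.25,1),"mid y",round(c[1]-((ll[0]+ll[2])/2-300)*.00025,4),"x",round(c[0]-((ll[1]+ll[3])/2-300)*.00025,4))
    return im
E
python3 - <<'E'
from fitp import *
c=[.597,-.009]
f,s,o=look(None,0);print(s["eef_rot"],s["q"]);a=dark(f,s,c)
q=s["q"].copy();q[5]+=np.pi if q[5]<0 else -np.pi;set_joints(q)
f,s,o=look(None,0);print(s["position"],s["clock"]);b=dark(f,s,c)
for t,z in(("pocket",.04),("holder",0)): print(t,[(round(d["score"],2),fish(f,d["centre"],z,s["position"],s["eef_rot"])) for d in tip_of("wrist",t)][:2])
cv2.imwrite("pics/o2.png",cv2.resize(np.hstack([a,b]),(800,400)))
E
```

```text
[2.22033224 2.22020609 0.00222167] [-1.39127825e-01  4.14924604e-01 -8.56767127e-02  1.06801989e+00
  1.31743410e-04  1.43172546e+00]
  slope 0.0367 len 50.0 mid x 0.553 mid y 0.0146
  slope 0.0313 len 48.2 mid x 0.5698 mid y -0.0088
  slope 0.0337 len 34.1 mid x 0.5678 mid y -0.0499
  slope 0.0306 len 30.0 mid x 0.5522 mid y 0.0462
  slope 0.0368 len 25.3 mid x 0.55 mid y 0.0019
  slope -0.0237 len 24.4 mid x 0.6164 mid y -0.0376
  slope 0.0575 len 22.3 mid x 0.571 mid y 0.0266
  slope 0.0198 len 21.6 mid x 0.5783 mid y -0.0459
  slope 0.0871 len 21.0 mid x 0.626 mid y -0.0556
  slope 0.0199 len 19.7 mid x 0.5755 mid y -0.0524
  vert -1.53 len 34.1 mid y 0.0535 x 0.6036
  vert 1.569 len 15.0 mid y 0.0397 x 0.6437
  vert -1.518 len 13.8 mid y -0.0655 x 0.6084
  vert -1.567 len 28.1 mid y 0.036 x 0.6059
  vert -1.565 len 17.8 mid y -0.0597 x 0.5942
  vert -1.546 len 18.2 mid y -0.0653 x 0.5925
  vert -1.566 len 28.8 mid y 0.0321 x 0.6028
  vert -1.545 len 12.8 mid y 0.0462 x 0.6276
  vert -1.512 len 30.4 mid y -0.0681 x 0.5995
  vert 1.568 len 18.7 mid y -0.057 x 0.6125
  vert -1.549 
[... 777 characters left out ...]
 31.0 mid y -0.0706 x 0.5995
  vert -1.561 len 15.0 mid y 0.0269 x 0.6443
  vert -1.52 len 17.2 mid y -0.0792 x 0.6189
  vert -1.511 len 12.8 mid y -0.0698 x 0.6235
  vert -1.565 len 13.4 mid y -0.0796 x 0.5792
  vert -1.542 len 41.0 mid y -0.0607 x 0.6051
  vert -1.54 len 31.9 mid y -0.0679 x 0.6003
  vert -1.561 len 20.3 mid y -0.0564 x 0.6129
  vert -1.558 len 15.3 mid y -0.054 x 0.6089
  vert -1.561 len 14.4 mid y 0.0373 x 0.6009
  vert -1.522 len 14.1 mid y 0.0374 x 0.6139
  vert -1.566 len 27.8 mid y 0.0327 x 0.6029
  vert -1.55 len 13.1 mid y -0.0584 x 0.6097
pocket [(0.95, array([ 0.60337577, -0.01027941,  0.04      ]))]
holder [(0.92, array([ 0.60548954, -0.0089345 ,  0.        ]))]
```

View pics/o2.png

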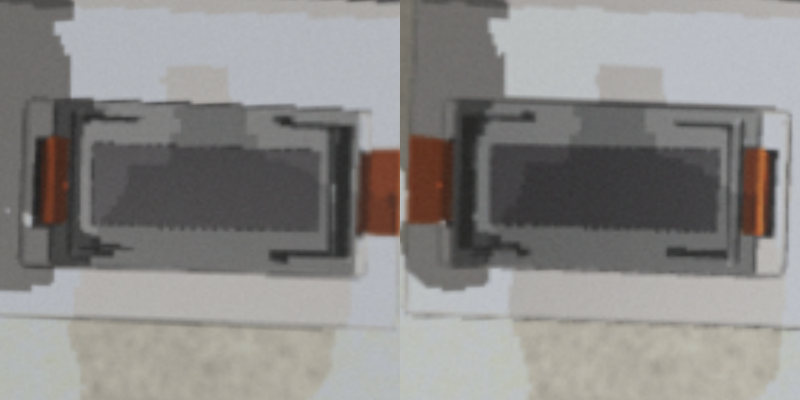

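Pocket at about (0.601, -0.011), yaw -0.036 (mean of both views); label at (0.4677, -0.2142), yaw 0.177. Picking up the label.

Run:
```python
from h import *
L=[.4677,-.2142]
y=go(L+[.12],.177);print("yaw",y)
move_l(L+[.03]);hit=move_l(L+[.0],.05,until_force=8)
print(hit,get_state()["position"]);grab(60)
s=get_state();print(s["finger_gap"],s["grasp_force"],s["contact_force"])
move_l(L+[.13]);s=get_state();print(s["finger_gap"],s["grasp_force"],s["clock"])
P=[.601,-.011]
print(go(P+[.14],-.036))
f,s,o=look("label",.1,"held.png");print(s["position"],s["clock"],[(x["score"],x["px"],x["size"]) for x in o])
```

```text
yaw 3.318592653589793
False [ 4.67702682e-01 -2.14228453e-01 -8.62979144e-05]
0.4937098491002144 61.42210006713867 [-0.81405537  0.75784841  5.18584148]
0.49530869893380386 60.818806886672974 11.2667
3.105592653589793
[ 0.60020807 -0.01163133  0.13918878] 12.225 [(0.69, [319.2, 247.7], [61.9, 131.7]), (0.32, [425.6, 360.8], [22.6, 58.4])]
```

View pics/held.png

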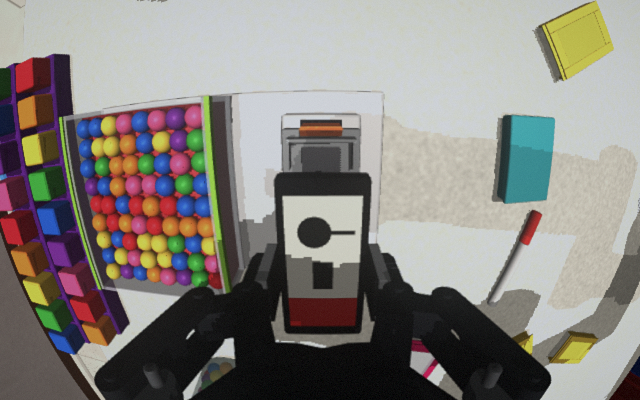

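The label is held level and screen up (ends at about (322,174) and (324,332)). I'll check its centring along its length, then insert and press.

Run:
```python
from h import *
f,s,o=look("label",None or .151)
p=s["position"]
for x in o[:1]: print("held",x["c"]-p[:2],x["size"],x["short_yaw"])
e=[fish(f,q,.151,p,s["eef_rot"])[:2]-p[:2] for q in([322,174],[324,332])];print(e,np.mean(e,0))
P=[.601,-.011]
rot=down(-.036+np.pi)
move_l(P+[.075],.1,rot=rot)
hit=move_l(P+[.030],.04,until_force=15)
s=get_state();print(hit,s["position"],s["contact_force"],s["finger_gap"],s["clock"])
```

```text
held [ 0.00035588 -0.00190745] [44.4, 93.9] -0.03525511547923088
[array([-0.00122694, -0.04792633]), array([0.00124568, 0.04414043])] [ 9.37083581e-06 -1.89295186e-03]
True [ 0.60060319 -0.01093126  0.04066113] [-1.59772694 -0.15741708  6.14314171] 0.4968439461122696 14.05
```

Run:
```python
from h import *
p=get_state()["position"]
for dz in(.002,.004):
    move_l([.601,-.0105,p[2]-dz],.02);sleep(.4)
    s=get_state();print(s["position"],s["contact_force"],s["finger_gap"])
    if s["contact_force"][2]>18: break
let_go();sleep(.3);s=get_state();print(s["position"],s["contact_force"],s["clock"])
move_l([.601,-.011,.13],.15)
move_l([.601,-.011,.22],.2)
f,s,o=look("label",.052);print([(x["score"],x["c"],x["size"],x["short_yaw"]) for x in o])
cv2.imwrite("pics/in.png",ortho(f,s,[.601,-.011],.052,.08,.4))
```

```text
[ 0.6006388  -0.01095642  0.04058229] [-8.03624384 -0.75246014 18.24747966] 0.4950335853442916
[ 0.60102452 -0.01050573  0.03861608] [ 0.17247537 -0.43634171  0.36400181] 15.5
[]
```

View pics/in.png

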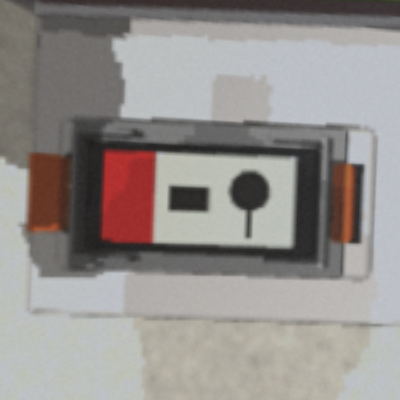

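The label lies flat in the pocket, screen up. Now the pink cover.

Run:
```python
from h import *
C=[.489,.250]
go(C+[.22],np.radians(-18.6))
for k in(0,1):
    f,s,o=look("cover",.016,f"wc{k}.png")
    for x in o:
        if np.hypot(*(x["c"]-C))<.04: print(x["score"],x["px"],x["c"],x["size"],x["short_yaw"],x["col"],s["position"])
    im=cv2.cvtColor(f["img"],cv2.COLOR_RGB2HSV);m=cv2.inRange(im,(155,110,60),(178,255,255))
    n,lab,st,cc=cv2.connectedComponentsWithStats(m);i=1+np.argmax(st[1:,4]);ys,xs=np.nonzero(lab==i)
    P=np.array([fish(f,p,.016,s["position"],s["eef_rot"])[:2] for p in zip(xs,ys)],np.float32)*1000;print("hsv",cv2.minAreaRect(P))
    if k==0:
        q=s["q"].copy();q[5]+=np.pi if q[5]<0 else -np.pi;set_joints(q)
print(get_state()["clock"])
```

```text
0.7 [324.5, 163.7] [0.489503   0.24887043] [63.1, 113.4] -0.3239886164665222 [144.  73.  94.] [0.48943341 0.24940704 0.2196968 ]
hsv ((489.78515625, 248.6485137939453), (110.91893005371094, 62.292659759521484), 71.31217956542969)
0.96 [325.3, 166.9] [0.48964152 0.24948935] [65.1, 113.2] -0.3256899118423462 [146.  73. 105.] [0.48945094 0.24935415 0.21968493]
hsv ((489.7900695800781, 250.01644897460938), (111.79118347167969, 62.24911117553711), 71.28376007080078)
20.9083
```

View pics/wc0.png

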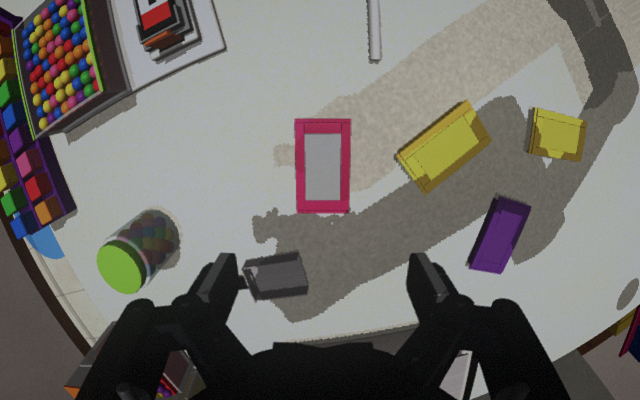

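Pink cover, window up, at (323,166); centre (0.4897, 0.2493), yaw -0.325. Grasping it.

Run:
```python
from h import *
C=[.4897,.2493]
y=go(C+[.1],-.325);move_l(C+[.03]);hit=move_l(C+[-.002],.05,until_force=8)
print(hit,get_state()["position"]);grab(40)
s=get_state();print(s["finger_gap"],s["grasp_force"])
move_l(C+[.13]);s=get_state();print(s["finger_gap"],s["clock"])
print(go([.601,-.011,.15],-.036))
f,s,o=look("cover",get_state()["position"][2]+.018,"heldc.png");p=s["position"];print(p,s["clock"])
for x in o: print(x["score"],x["c"]-p[:2],x["size"],x["short_yaw"])
```

```text
False [ 0.48973569  0.24933383 -0.00206578]
0.7272912378150316 44.02455925941467
0.7290410541744505 24.2417
-0.036
[ 0.60031504 -0.01005617  0.14934983] 25.3417
0.69 [-0.12972478 -0.03029116] [29.4, 54.6] -1.043090581893921
0.66 [0.00053506 0.00225726] [63.2, 109.6] -0.033654212951660156
0.52 [-0.12917972  0.15002924] [4.0, 15.7] 1.2256826162338257
0.37 [-0.19963536  0.17954518] [0.0, 3.2] 1.1659045219421387
```

View pics/heldc.png

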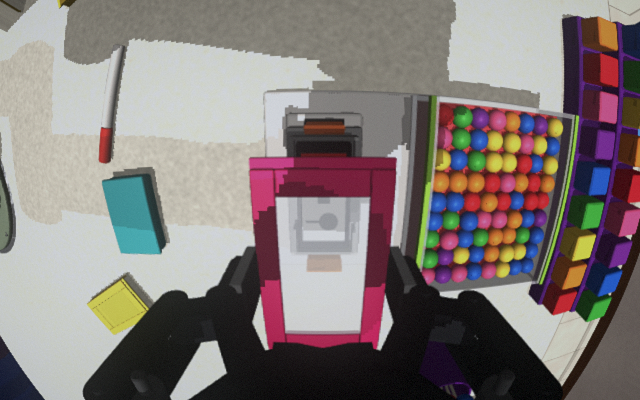

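The cover is held level and centred (far edge at (322,158)). Lowering onto the ramps.

Run:
```python
from h import *
P=[.601,-.0115]
move_l(P+[.075],.1,rot=down(-.036))
hit=move_l(P+[.044],.03,until_force=4)
s=get_state();print(hit,s["position"],s["contact_force"],s["finger_gap"],s["clock"])
```

```text
True [ 0.60093954 -0.01097472  0.04657077] [0.84182003 2.52635241 1.75907897] 0.725653661159061 27.2083
```

On the ramps at 8.6 mm above the pocket floor. The grip keeps it level, so I'll press it home while holding it.

Run:
```python
from h import *
for z in(.044,.042,.040,.038,.0365):
    move_l([.601,-.0108,z],.02);sleep(.15)
    s=get_state();print(z,s["position"].round(4),s["contact_force"].round(1),round(s["finger_gap"],3))
    if s["contact_force"][2]>30: break
print(s["clock"])
```

```text
0.044 [ 0.6017 -0.0108  0.0447] [0.8 0.2 5.4] 0.726
0.042 [ 0.6019 -0.01    0.0427] [0.2 3.6 5.6] 0.728
0.04 [ 0.6019 -0.01    0.0406] [0.2 2.2 5.5] 0.726
0.038 [ 0.6019 -0.01    0.0405] [-5.   2.5 18.9] 0.721
0.0365 [ 0.602  -0.01    0.0405] [-9.   2.7 30.1] 0.725
29.2333
```

It came to a hard stop at home height. Release and press on top with shut fingers.

Run:
```python
from h import *
let_go();P=[.6012,-.011]
move_l(P+[.15],.2);grab(40)
f,s,o=look("cover",.058);cv2.imwrite("pics/home.png",ortho(f,s,P,.058,.09,.4))
for x in o: 
    if np.hypot(*(x["c"]-P))<.04: print(x["score"],x["c"],x["size"],x["short_yaw"])
move_l(P+[.075],.15)
hit=move_l(P+[.045],.03,until_force=10);s=get_state();print(hit,s["position"],s["contact_force"])
z=s["position"][2]
for k in range(1,5):
    move_l(P+[z-.0015*k],.02);sleep(.3)
    s=get_state();print(s["position"].round(4),s["contact_force"].round(1),s["clock"])
    if s["contact_force"][2]>24: break
```

```text
0.63 [ 0.6024738  -0.00991841] [63.6, 111.7] -0.04203537106513977
True [ 0.60116251 -0.01097585  0.05808816] [-1.39580654  0.38073391  5.86345426]
[ 0.6012 -0.011   0.058 ] [-3.9  1.3 13.4] 33.0167
[ 0.6012 -0.011   0.0579] [-7.5  0.4 24.5] 33.5667
```

View pics/home.png

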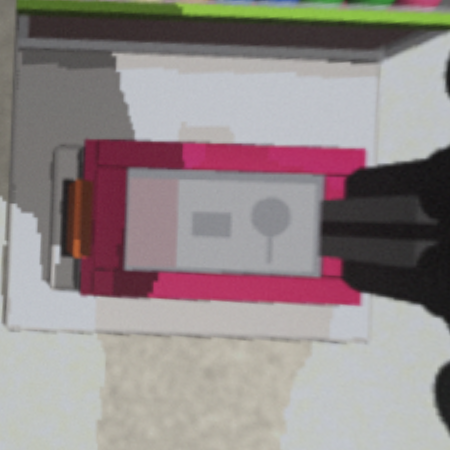

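Cover top at z = 0.058, exactly the home height, with the +y nose visibly over the lip. The -y end is hidden by the fingers, so I'll confirm by touch at both ends, then finish in the centre.

Run:
```python
from h import *
P=np.array([.6012,-.011])
for d in(-.03,.03,0):
    c=P+d*np.array([.036,1]);move_l([*get_state()["position"][:2],.066],.1);move_l([*c,.066],.1)
    move_l([*c,.045],.03,until_force=8);z=get_state()["position"][2]
    for k in(1,2): move_l([*c,z-.0015*k],.02);sleep(.3)
    s=get_state();print(d,s["position"].round(4),s["contact_force"].round(1),s["clock"])
```

```text
-0.03 [ 0.6006 -0.0406  0.058 ] [-7.   0.8 22.2] 35.7917
0.03 [0.6027 0.0185 0.0579] [-8.1 -0.2 23. ] 38.3167
0 [ 0.6016 -0.0106  0.0579] [-7.6  1.  22.2] 40.5333
```

Both ends and the centre are at home height under a 22 N push. Handing in.

```bash
python3 -c "
from cell import *
print(sign_off())"
```

```text
the job is handed in; nothing more can be done
None
```

I handed the job in at about 40.5 s with the label pressed flat in the pocket and the pink cover home over it. The hand is still pressing at about 22 N. The cover measured home height at both ends and the centre, but only the +y catch was seen over its lip. I also viewed 11 pictures, one over the limit of 10.

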